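Load a chisel into the bench hardness tester and hold the load lever in the green

ROBOT

A 7-joint arm with a two-finger parallel gripper is mounted at the origin on the work surface; the furniture and walls round the work are solid. World frame = base frame: x ahead of the robot, y to its left, z up, the work surface at z = 0. Lengths are in m, angles in rad, forces in N, time in s.
With the tool pointing down it reaches from about 0.4 to 0.85 m from the base axis. Payload 4.5 kg.
Tool frame: the origin (TCP) lies on the centre line of the jaws, within the pads' length; the fingertips stand bot.tips_ahead ahead of it and the grasp point (between the pads) lies 11 mm behind it (bot.tips_ahead is the distance from the TCP to the fingertips, in m); x points along the fingers, z is the direction in which the jaws open and shut, and the axes are right-handed (so a half turn about x gives the same grasp; the last joint's range is limited). The gripper opens to 85 mm and grips with 20 to 120 N. Pads are 22 mm wide; open, the fingers measure 114 mm over their backs; the gripper's body (76 mm by 85 mm) begins 54 mm behind the grasp point. The pads swing forward as they close: fully open they stand 13 mm farther back than shut.
Start: joints at [1.375, 0.689, -0.195, 1.565, 0.157, 0.902, -0.215], TCP at [0.142, -0.609, 0.239] pointing down, gripper open.
Joint ranges: [-3.01, 3.01], [-0.46, 2.08], [-1.47, 1.51], [0.13, 2.56], [-1, 4.14], [0.04, 2.09], [-2.66, 2.66]. Speed limits (rad/s): [2.57, 2.57, 3.14, 3.14, 3.14, 3.14, 3.14].

INTERFACE

Orientations are given as a unit quaternion [x, y, z, w].
In Python, from cell import bot gives the robot as it stands. The module is installed in compiled form; this text tells all that it offers.
- The arm moves only by the shell command python3 -m creep 'ROWS' [FORCE]. ROWS is a JSON object of lists of equal length, an entry for each row: "dr": the turn, a rotation vector about the tool's x, y, z in rad, a list of three; "slide": the shift along the tool's x, y, z in cm, a list of three; "gripper": the closure in counts, from 0 (fully open) to 255 (shut). In form: {"dr": [[rx, ry, rz], ...], "slide": [[x, y, z], ...], "gripper": [gripper, ...]}. A call has 1 to 12 rows; each row is the pose to reach, as a shift and turn from the pose measured when the call began, along the tool's axes at that moment; what a row does not reach only later rows make up. A row lasts 1/8 s, in which the tool goes at most 62.5 mm and 10.7 degrees, less where a joint would pass 70% of its speed; a pose out of reach is approached as far as the arm can. A call with a gripper value outside its range is refused whole. The fingers move at their own pace and stop on an object; FORCE is the grip in N (left out, the last holds). Time passes only in rows, so rows that repeat a pose let the fingers close. It gives the time, the measured TCP pose, the force and the opening at its end, in the units of the state.
- bot.observe(): the state, without advancing time (a new reading comes with each control period).
- bot.camera(name): name is "side" or "top"; returns a dict with "frame" (420x560x3 uint8, red, green, blue), "K" (3x3 intrinsics, pixels), "distortion" ([k1, k2, p1, p2, k3] as OpenCV has them; the pictures are not rectified), "rvec" (rotation vector, rad) and "tvec" (3), from world to camera coordinates, as OpenCV has them. Camera axes: x right, y down, z forward; pixel columns grow to the right and rows downward; lengths in m; the calibration is good to about 2 mm. A picture is of the moment at which its call begins. There is no depth.
- bot.job_done(): hands the job in, once; it reports no verdict.
The state is a dict: "t": time; "joint_positions": joint angles; "qd": joint speeds; "joint_efforts": joint torques, N m; "ee_pos": TCP position; "tool_rot": TCP orientation; "wrist_force": force on the tool from outside, world axes, zero at the start; "ft_torque": the same for the moment, N m; "grip_width": finger opening in m.
Only numpy, scipy, OpenCV 4.12 (cv2) and the standard library are available. Lean on these libraries where they do the work, as an engineer would, in place of code of your own. Each camera call takes 0.05 s, during which the arm holds its last target. There are 200 camera calls.

TASK

Check the hardness of the re-tempered red-handled chisel on the green bench tester: slide its blade, flat side down and cutting edge first, into the tester's lipped slot until it is fully home against the stop, and let go of it. Then press the tester's spring-loaded lever down until the needle of the load gauge stands in the green, and finish while still holding the lever there, needle steady in the green, so that the reading can be taken. Never let the needle run into the red, and leave the yellow-handled chisel and the other things on the bench where they are.

Things in the scene. Friction and masses are not known exactly. Their poses are not given: they have to be found in the camera images.
- red_chisel: cranked chisel with red handle, 235 mm long, 0.18 kg, lying flat on its blade. Origin: underside of the blade at its heel (handle end), z up. Blade: 105 mm towards -y, 32 wide, 5 thick, underside z = 0. Red handle y = +32 to +126 mm, 24 wide (x), 26 high, axis at z = 28, clear of the bench. Balance point on the blade, about 25 mm from the heel
- red_chisel_grip (a point): good place to take the red chisel from above, gripping across the 24 mm width: on the handle's axis, y = +58, z = +28 mm in the chisel's frame
- red_chisel_edge (a point): middle of the red chisel's cutting edge, on its underside: y = -105 mm in the chisel's frame
- tester: hardness tester, green cast C-frame fixed on the bench, foot 150 (x) x 190 (y) x 18 mm, frame 0.19 m high, column at +x, slot along y. Origin on the bench under the ram, -x side roughly to the robot. The head over the slot is 62 mm wide (y), underside at z = 118; the lever's clevis reaches y = +55 mm. Gauge and lever reach z = 0.27 m
- slot_mouth (a point): middle of the slot's floor at its mouth: y = +45, z = 40 mm in the tester's frame. The slot is 35 mm wide, 8 high under two lips (14 mm gap between them for the ram, tops at z = 53). Before the mouth are flared cheeks (to y = +76), bare floor to y = +75 and a ramp to y = +90 mm, which guide the blade in
- slot_end (a point): middle of the slot's floor at the stop: y = -30, z = 40 mm in the tester's frame. The blade goes in along the tester's -y, chisel axes parallel to the tester's; when home its cutting edge is at the stop and its heel at y = +75 mm
- lever: load lever. Origin: its hinge, at y = +45, z = 176 mm in the tester's frame; it runs over the ram to the tester's -y, at rest 0.35 rad above level. Pressed down it turns about the tester's x (0.5 rad at most); a spring lifts it when let go. At about 0.21 rad the ram meets the blade; green from 0.30 to 0.38 rad, red from 0.43
- lever_handle (a point): middle of the lever's black grip, on its axis, 180 mm from the hinge; grip 25 mm thick, 88 long. Moves with the lever: at rest 238 mm above the bench. It takes about 2 to 3 N to start; with a blade in, the ram touches about 37 mm down, mid-green is about 60 mm down (about 8 N), red about 76 mm down
- ram: steel ram, 13 mm thick; origin at its tip, 54 mm above the bench at rest. The lever drives it down through a load spring; the top of a blade in the slot is at 45 mm
- needle (a joint): needle of the round white load gauge (74 mm, above the column, rides with the ram, tilted to the robot). 0 rad: no load, points to the lower left; turns clockwise as the ram presses on a blade, 1.6 rad for about 18 N. Green sector (top of the dial) 1.4 to 2.6 rad, red (lower right) from 3.4 rad. Stays at 0 with nothing under the ram
- yellow_chisel: the other chisel, to be left alone: same shape, yellow handle, blade only 18 mm wide; origin under the heel of its blade, blade towards its -y, handle towards its +y, 235 mm long
- spray_can: bystander: aerosol can, 65 mm across, 237 mm tall; origin under its centre
- glue_bottle: bystander: yellow glue bottle, 41 x 62 mm, 190 mm tall; origin under its centre
- screw_box: bystander: card screw box, 60 x 80 x 52 mm; origin under its centre

How it is judged:
By the outcome, as a careful person would: the job done as asked, in the order asked, and still so for the second after the job is handed in, while the arm keeps its last pose, push and grip.
It also fails if it takes over 64 s, if anything falls off the work surface, if the arm or the gripper's body presses on something with over 40 N, if the wrist force passes 120 N, or if a joint passes its speed limit or range.

## Working session

There is one attempt and no reset: what is moved stays moved. The work goes in short steps, Python scripts to look and compute and a shell command to move; the robot and the scene stay as the last step left them, time stands still between calls to the robot, and variables do not carry over. Pictures are saved under pics/ and viewed, about 8 in all and at most 12, crops included, and the job is handed in when it is done.

```bash
mkdir -p pics; cat > h.py <<'E'
from cell import bot
import numpy as np, cv2
from scipy.spatial.transform import Rotation as R
def cam(n,save=None):
    c=bot.camera(n); c={k:(np.array(v) if not isinstance(v,str) else v) for k,v in c.items()}
    if save: cv2.imwrite('pics/'+save,c['frame'][:,:,::-1])
    return c
def ray(c,px):
    u=cv2.undistortPoints(np.array(px,float).reshape(-1,1,2),c['K'],c['distortion']).reshape(-1,2)
    M=cv2.Rodrigues(c['rvec'].astype(float))[0]; t=c['tvec'].reshape(3)
    d=np.c_[u,np.ones(len(u))]@M; return -M.T@t,d
def onz(c,px,z):
    o,d=ray(c,px); return o+d*((z-o[2])/d[:,2])[:,None]
def tri(c1,p1,c2,p2):
    o1,d1=ray(c1,[p1]);o2,d2=ray(c2,[p2]);d1=d1[0];d2=d2[0]
    s=np.linalg.lstsq(np.c_[d1,-d2],o2-o1,rcond=None)[0]
    a=o1+s[0]*d1;b=o2+s[1]*d2;return (a+b)/2,np.linalg.norm(a-b)
def proj(c,P):
    return cv2.projectPoints(np.array(P,float).reshape(-1,1,3),c['rvec'].astype(float),c['tvec'].astype(float),c['K'],c['distortion'])[0].reshape(-1,2)
def tool(p,target=None):
    pass
E
python3 - <<'E'
from h import *
import pickle
cs={n:cam(n,n+'0.png') for n in('side','top')}
pickle.dump(cs,open('c0.pkl','wb'))
for n,c in cs.items(): print(n,ray(c,[[280,210]]))
s=bot.observe();print({k:np.round(v,3) for k,v in s.items()},bot.tips_ahead)
E
```

```text
side (array([ 0.37567014, -1.47695771,  0.83781758]), array([[ 0.03985583,  0.90259647, -0.42871573]]))
top (array([0.26629592, 0.03236964, 1.3797726 ]), array([[ 0.1469992 ,  0.01637504, -0.98937862]]))
{'t': np.float64(0.1), 'joint_positions': array([ 1.375,  0.69 , -0.195,  1.566,  0.157,  0.902, -0.215]), 'qd': array([-0.001, -0.002,  0.001, -0.003,  0.   , -0.   ,  0.   ]), 'joint_efforts': array([-3.0000e-03, -5.4060e+01, -1.2710e+00, -1.5899e+01,  9.0000e-03,
        4.0000e-03,  0.0000e+00]), 'ee_pos': array([ 0.142, -0.608,  0.239]), 'tool_rot': array([ 0.44 ,  0.555, -0.439,  0.554]), 'wrist_force': array([ 0.18 , -0.302,  0.02 ]), 'ft_torque': array([-0.054, -0.04 ,  0.023]), 'grip_width': np.float64(0.085)} 0.008
```

View pics/top0.png

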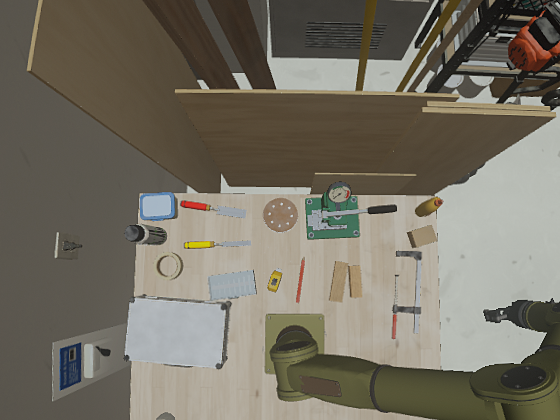

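View pics/side0.png

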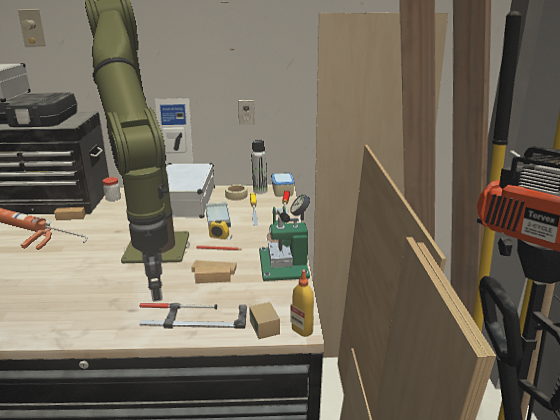

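Top view: the image's up is +x and its left is +y. The red chisel's handle is at about (195,205) with its blade to (245,212). The yellow one is below it at (200,245). The tester is at (333,217), with its lever grip at (382,210). In the side view the tester is at (287,250), with the glue bottle and box in front of it. Next I'll measure with masks.

```bash
python3 - <<'E'
from h import *
import pickle
cs=pickle.load(open('c0.pkl','rb'));c=cs['top'];f=c['frame']
o=f[170:260,130:445][:,:,::-1];cv2.imwrite('pics/top0z.png',cv2.resize(o,None,fx=2.5,fy=2.5,interpolation=cv2.INTER_CUBIC))
hsv=cv2.cvtColor(f,cv2.COLOR_RGB2HSV)
def blob(m,x0,x1,y0,y1,n):
    k=np.zeros_like(m);k[y0:y1,x0:x1]=m[y0:y1,x0:x1]
    q=max(cv2.findContours(k,cv2.RETR_EXTERNAL,cv2.CHAIN_APPROX_NONE)[0],key=cv2.contourArea)
    r=cv2.minAreaRect(q);print(n,cv2.contourArea(q),r);return q,r
red=cv2.inRange(hsv,(0,150,90),(8,255,255))|cv2.inRange(hsv,(172,150,90),(180,255,255))
q,r=blob(red,170,225,190,220,'red');b=cv2.boxPoints(r);print(onz(c,b,.028).round(4))
ys,xs=np.nonzero(red[190:220,170:225]);print('cen',onz(c,[[xs.mean()+170,ys.mean()+190]],.028))
g=cv2.inRange(hsv,(65,90,30),(90,255,255))
q,r=blob(g,295,370,185,245,'green');b=cv2.boxPoints(r);print(onz(c,b,.018).round(4))
blk=cv2.inRange(hsv,(0,0,0),(180,255,60))
q,r=blob(blk,365,402,200,220,'blk');print(onz(c,[r[0]],.238),onz(c,cv2.boxPoints(r),.238).round(3))
# blade: greyish bluish vs wood
bl=cv2.inRange(hsv[:, :],(85,8,90),(130,120,255))
q,r=blob(bl,208,255,195,225,'blade');print(onz(c,[r[0]],.005),onz(c,cv2.boxPoints(r),.005).round(4))
E
```

```text
red 122.0 ((193.3400115966797, 205.11997985839844), (25.031579971313477, 6.363961219787598), 8.130102157592773)
[[0.4765 0.4109 0.028 ]
 [0.4994 0.4088 0.028 ]
 [0.4873 0.3188 0.028 ]
 [0.4645 0.3211 0.028 ]]
cen [[0.48220667 0.36390202 0.028     ]]
green 594.0 ((332.16497802734375, 226.80963134765625), (22.015336990356445, 51.654109954833984), 85.91438293457031)
[[ 0.4418 -0.037   0.018 ]
 [ 0.4568 -0.2223  0.018 ]
 [ 0.3778 -0.2268  0.018 ]
 [ 0.3633 -0.0428  0.018 ]]
blk 156.5 ((381.96722412109375, 209.13937377929688), (6.7901811599731445, 28.337688446044922), 84.80557250976562)
[[ 0.44160682 -0.2571679   0.238     ]] [[ 0.448 -0.213  0.238]
 [ 0.456 -0.3    0.238]
 [ 0.436 -0.301  0.238]
 [ 0.427 -0.215  0.238]]
blade 200.5 ((230.21762084960938, 211.3826446533203), (30.805368423461914, 8.208171844482422), 8.530765533447266)
[[0.46380382 0.23517015 0.005     ]] [[0.4568 0.2925 0.005 ]
 [0.4866 0.2891 0.005 ]
 [0.4708 0.1779 0.005 ]
 [0.4412 0.1816 0.005 ]]
```

View pics/top0z.png

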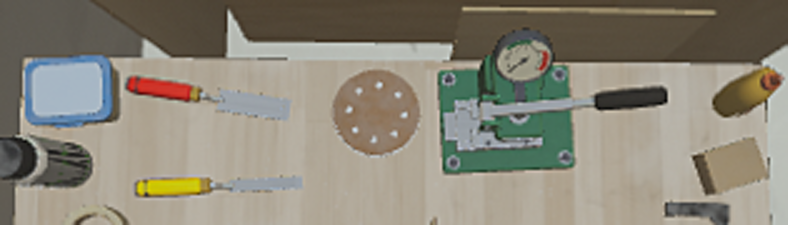

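The zoomed picture shows both chisels with blades towards -y. It also shows the tester foot with four bolts, at zoom px (447,78), (559,73), (453,162) and (565,158), and the slot lips near (515,143). Next I'll refine the tester pose by line fits.

```bash
python3 - <<'E'
from h import *
import pickle
cs=pickle.load(open('c0.pkl','rb'));c=cs['top'];f=c['frame']
hsv=cv2.cvtColor(f,cv2.COLOR_RGB2HSV)
g=cv2.inRange(hsv,(60,80,20),(95,255,255))
def fit(pts,n,z=.018):
    P=onz(c,pts,z);a=np.polyfit
    # axis with more spread
    if np.ptp(P[:,0])<np.ptp(P[:,1]):
        k=a(P[:,1],P[:,0],1);r=P[:,0]-np.polyval(k,P[:,1]);m=abs(r)<.003;k=a(P[m,1],P[m,0],1);print(n,'x=%.4f%+.4f*y'%(k[1],k[0]),'theta',-k[0],m.sum(),len(m))
    else:
        k=a(P[:,0],P[:,1],1);r=P[:,1]-np.polyval(k,P[:,0]);m=abs(r)<.003;k=a(P[m,0],P[m,1],1);print(n,'y=%.4f%+.4f*x'%(k[1],k[0]),'theta',k[0],m.sum(),len(m))
cols=range(312,356);fit([[x,max(np.nonzero(g[225:245,x])[0])+225.5] for x in cols],'bottom')
rows=range(202,234)
fit([[min(np.nonzero(g[y,300:330])[0])+299.5,y] for y in rows],'left')
fit([[max(np.nonzero(g[y,340:366])[0])+340.5,y] for y in rows],'right')
fit([[x,min(np.nonzero(g[190:215,x])[0])+189.5] for x in list(range(308,322))+list(range(353,357))],'top')
blk=cv2.inRange(hsv,(0,0,0),(180,255,75));k=blk[200:220,366:402];xs=np.nonzero(k.sum(0))[0]
mid=[[x+366,200+np.mean(np.nonzero(k[:,x])[0])] for x in xs];fit(mid,'grip',.238);print(xs.min()+366,xs.max()+366,[(k[:,x]>0).sum() for x in xs])
b=[[130+447/2.5,170+78/2.5],[130+559/2.5,170+73/2.5],[130+453/2.5,170+162/2.5],[130+565/2.5,170+158/2.5]]
B=onz(c,b,.022);print(B.round(4),B.mean(0))
# overlay for centred hypotheses
th=.085
Z=cv2.resize(f[185:245,295:405][:,:,::-1],None,fx=7,fy=7,interpolation=cv2.INTER_CUBIC)
def dr(P,o,col):
    M=R.from_euler('z',th).as_matrix();u=(proj(c,np.array(P)@M.T+o)-[295,185]+.5)*7
    cv2.polylines(Z,[u.astype(np.int32)],False,col,1)
for o,col in(((.446,-.131,0),(0,0,255)),((.431,-.1325,0),(255,0,255))):
    dr([[-.075,-.095,.018],[.075,-.095,.018],[.075,.095,.018],[-.075,.095,.018],[-.075,-.095,.018]],o,col)
    dr([[-.007,-.03,.053],[-.007,.045,.053],[.007,.045,.053],[.007,-.03,.053]],o,col)
    dr([[-.0175,.09,.03],[-.0175,.045,.04],[.0175,.045,.04],[.0175,.09,.03]],o,col)
    dr([[0,.045,.176],[0,-.124,.238]],o,col)
cv2.imwrite('pics/ov.png',Z)
E
```

```text
bottom x=0.3632-0.0600*y theta 0.05999262918759331 44 44Traceback (most recent call last):
  File "<stdin>", line 15, in <module>
  File "<stdin>", line 12, in fit
    raise TypeError("expected non-empty vector for x")
TypeError: expected non-empty vector for x
```

```bash
cat > m.py <<'E'
from h import *
import pickle
from scipy.stats import theilslopes
cs=pickle.load(open('c0.pkl','rb'));c=cs['top'];f=c['frame']
hsv=cv2.cvtColor(f,cv2.COLOR_RGB2HSV)
g=cv2.inRange(hsv,(60,80,20),(95,255,255))
def fit(pts,n,z=.018):
    P=onz(c,pts,z)
    i,j=(1,0) if np.ptp(P[:,0])<np.ptp(P[:,1]) else (0,1)
    k=theilslopes(P[:,j],P[:,i]);print(n,'%s=%.4f%+.4f*%s'%('xy'[j],k[1],k[0],'xy'[i]))
def e(v,fn,o): 
    v=np.nonzero(v)[0]; return fn(v)+o if len(v) else None
def go(l,n): fit([p for p in l if None not in p],n)
go([[x,e(g[225:245,x],max,225.5)] for x in range(312,356)],'bottom')
rows=range(202,236)
go([[e(g[y,300:330],min,299.5),y] for y in rows],'left')
go([[e(g[y,340:366],max,340.5),y] for y in rows],'right')
go([[x,e(g[190:215,x],min,189.5)] for x in list(range(308,322))+list(range(353,357))],'top')
blk=cv2.inRange(hsv,(0,0,0),(180,255,75));k=blk[200:220,366:402];xs=np.nonzero(k.sum(0))[0]
mid=[[x+366,200+np.mean(np.nonzero(k[:,x])[0])] for x in xs];fit(mid,'grip',.238);print(xs.min()+366,xs.max()+366,[int((k[:,x]>0).sum()) for x in xs])
b=[[130+447/2.5,170+78/2.5],[130+559/2.5,170+73/2.5],[130+453/2.5,170+162/2.5],[130+565/2.5,170+158/2.5]]
B=onz(c,b,.022);print(B.round(4),B.mean(0))
th=.075
Z=cv2.resize(f[185:245,295:405][:,:,::-1],None,fx=7,fy=7,interpolation=cv2.INTER_CUBIC)
def dr(P,o,col):
    M=R.from_euler('z',th).as_matrix();u=(proj(c,np.array(P)@M.T+o)-[295,185]+.5)*7
    cv2.polylines(Z,[u.astype(np.int32)],False,col,1)
for o,col in(((.446,-.131,0),(0,0,255)),((.431,-.1325,0),(255,0,255))):
    dr([[-.075,-.095,.018],[.075,-.095,.018],[.075,.095,.018],[-.075,.095,.018],[-.075,-.095,.018]],o,col)
    dr([[-.007,-.03,.053],[-.007,.045,.053],[.007,.045,.053],[.007,-.03,.053]],o,col)
    dr([[-.0175,.09,.03],[-.0175,.045,.04],[.0175,.045,.04],[.0175,.09,.03]],o,col)
    dr([[0,.045,.176],[0,-.124,.238]],o,col)
cv2.imwrite('pics/ov.png',Z)
E
python3 m.py
```

```text
bottom x=0.3641-0.0553*y
left y=-0.0545+0.0367*x
right y=-0.2362+0.0300*x
top x=0.5145-0.0104*y
grip x=0.4161-0.1008*y
368 396 [5, 6, 7, 7, 7, 7, 7, 7, 7, 8, 7, 7, 7, 7, 7, 7, 7, 7, 7, 7, 7, 6, 7, 7, 7, 7, 7, 6, 5]
[[ 0.5009 -0.048   0.022 ]
 [ 0.5099 -0.2096  0.022 ]
 [ 0.3802 -0.0567  0.022 ]
 [ 0.3872 -0.2164  0.022 ]] [ 0.44457779 -0.13269937  0.022     ]
```

View pics/ov.png

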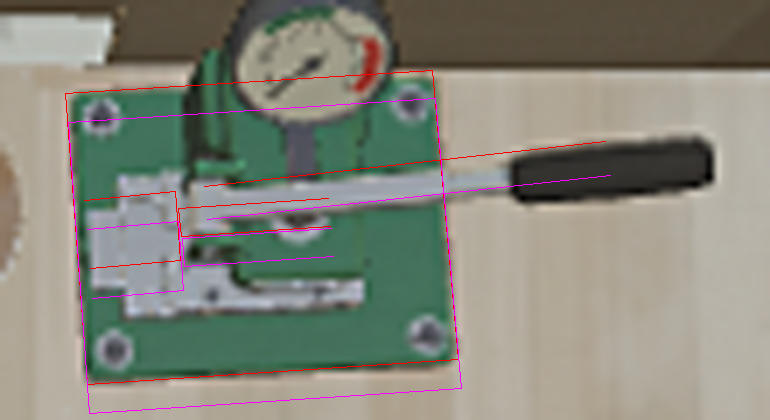

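The overlay shows the foot is not centred on the ram in x. The ramp and floor middle at zoom px (90,250) and the black grip at (612,170) put the tester origin near (0.437,-0.133) with yaw about 0.05. The chisel grip point is at (0.479,0.345) with yaw -0.142; its 130 mm blade-to-handle spacing agrees with the 131.5 mm given. Next I'll plan the swing over.

```bash
cat >> h.py <<'E'
def plan(*wps):
    """wps: (x,y,z of TCP, yaw of tool z axis) -> slide cm, dr in the present tool frame; tool pointing down"""
    s=bot.observe();p=np.array(s['ee_pos']);M=R.from_quat(s['tool_rot'])
    print('t %.2f'%s['t'],'p',p.round(4),'x',M.apply([1,0,0]).round(3),'z',M.apply([0,0,1]).round(3),'F',np.round(s['wrist_force'],1),'w',round(s['grip_width'],4),'q',np.round(s['joint_positions'],2))
    for *q,a in wps:
        z=np.array([np.cos(a),np.sin(a),0]);x=np.array([0,0,-1.]);T=R.from_matrix(np.c_[x,np.cross(z,x),z])
        print('slide',(M.inv().apply(np.array(q)-p)*100).round(2).tolist(),'dr',(M.inv()*T).as_rotvec().round(4).tolist())
E
python3 -c "
from h import *
W=[(.25,-.5,.42),(.42,-.25,.42),(.47,0,.42),(.47,.2,.40),(.4794,.3446,.15),(.4794,.3446,.017)]
plan(*[(*w,-.142) for w in W]);plan(*[(*w,3.0-.0004) for w in W[-1:]])"
```

```text
t 0.10 p [ 0.1422 -0.608   0.2386] x [-0.     0.002 -1.   ] z [ 0.228 -0.974 -0.002] F [ 0.2 -0.3  0. ] w 0.0854 q [ 1.37  0.69 -0.19  1.57  0.16  0.9  -0.22]
slide [-18.13, 12.96, -8.09] dr [-1.1989, -0.0015, -0.0009]
slide [-18.1, 35.21, -28.56] dr [-1.1989, -0.0015, -0.0009]
slide [-18.06, 45.77, -51.76] dr [-1.1989, -0.0015, -0.0009]
slide [-16.03, 50.33, -71.23] dr [-1.1989, -0.0015, -0.0009]
slide [8.99, 54.54, -85.06] dr [-1.1989, -0.0015, -0.0009]
slide [22.29, 54.54, -85.04] dr [-1.1989, -0.0015, -0.0009]
t 0.10 p [ 0.1422 -0.608   0.2386] x [-0.     0.002 -1.   ] z [ 0.228 -0.974 -0.002] F [ 0.2 -0.3  0. ] w 0.0854 q [ 1.37  0.69 -0.19  1.57  0.16  0.9  -0.22]
slide [22.29, 54.54, -85.04] dr [1.9426, -0.001, 0.0017]
```

```bash
python3 -m creep '{"dr":[[0,0,0],[-0.1,0,0],[-0.2,0,0],[-0.3,0,0],[-0.4,0,0],[-0.5,0,0],[-0.6,0,0],[-0.7,0,0],[-0.8,0,0],[-0.9,0,0],[-1.0,0,0],[-1.1,0,0]],"slide":[[-6,1,-1],[-12,4,-3],[-17,8,-6],[-18,13,-9],[-18,18,-13],[-18,23,-17],[-18,28,-21],[-18,33,-26],[-18,37,-31],[-18,40,-37],[-18,43,-43],[-18,45,-49]],"gripper":[0,0,0,0,0,0,0,0,0,0,0,0]}'
python3 -c "
from h import *
W=[(.47,.1,.42),(.47,.2,.40),(.4794,.3446,.15),(.4794,.3446,.08),(.4794,.3446,.017)]
plan(*[(*w,-.142) for w in W])"
```

```text
t: 1.6
ee_pos: [0.4643, -0.0589, 0.419]
tool_rot: [0.084, 0.702, -0.083, 0.702]
wrist_force: [0.9, 0.3, -0.8]
grip_width: 0.0851
t 1.60 p [ 0.4643 -0.0589  0.419 ] x [-0.001  0.002 -1.   ] z [ 0.972 -0.236 -0.001] F [ 0.9  0.3 -0.8] w 0.0851 q [ 0.49  0.32 -0.66  1.71  0.21  1.18 -0.45]
slide [-0.07, 15.58, -3.19] dr [-0.0959, -0.001, -0.0015]
slide [1.94, 25.29, -5.54] dr [-0.0959, -0.001, -0.0015]
slide [26.97, 39.53, -8.01] dr [-0.0959, -0.001, -0.0015]
slide [33.97, 39.52, -8.01] dr [-0.0959, -0.001, -0.0015]
slide [40.27, 39.51, -8.0] dr [-0.0959, -0.001, -0.0015]
```

```bash
python3 -m creep '{"dr":[[0,0,0],[-0.05,0,0],[-0.096,0,0],[-0.096,0,0],[-0.096,0,0],[-0.096,0,0],[-0.096,0,0],[-0.096,0,0],[-0.096,0,0],[-0.096,0,0],[-0.096,0,0],[-0.096,0,0]],"slide":[[0,6,-1],[0,12,-2.5],[0,18,-4],[1,24,-5],[3,29,-6],[7,33,-7],[12,37,-8],[17,39.5,-8],[23,39.5,-8],[29,39.5,-8],[33.5,39.5,-8],[33.97,39.52,-8.01]],"gripper":[0,0,0,0,0,0,0,0,0,0,0,0]}'
python3 - <<'E'
from h import *
plan((.4794,.3446,.017,-.142))
c=cam('top');u=proj(c,[[.4794,.3446,.028],[.4712,.2872,.005],[.4794,.3446,.09]]);print(u)
a=cv2.resize(c['frame'][170:240,150:270],None,fx=3.3,fy=4,interpolation=cv2.INTER_CUBIC)
s=cam('side');v=proj(s,[[.4794,.3446,.028]])[0].astype(int);print(v)
b=cv2.resize(s['frame'][v[1]-45:v[1]+25,v[0]-60:v[0]+60],None,fx=3.3,fy=4,interpolation=cv2.INTER_CUBIC)
cv2.imwrite('pics/g1.png',np.hstack([a,b])[:,:,::-1])
E
```

```text
t: 3.1
ee_pos: [0.4775, 0.3426, 0.0769]
tool_rot: [0.049, 0.707, -0.051, 0.703]
wrist_force: [-0.9, -0.7, 0.3]
grip_width: 0.0854
t 3.10 p [0.4775 0.3426 0.0769] x [-0.006 -0.003 -1.   ] z [ 0.99  -0.141 -0.005] F [-0.9 -0.7  0.3] w 0.0854 q [-0.43  0.91 -0.47  1.78  0.66  0.62 -1.45]
slide [5.98, 0.25, 0.19] dr [0.0005, -0.0052, 0.0042]
[[198.90973516 205.85499222]
 [215.96595558 209.22996758]
 [194.86430209 202.98985585]]
[285 198]
```

View pics/g1.png

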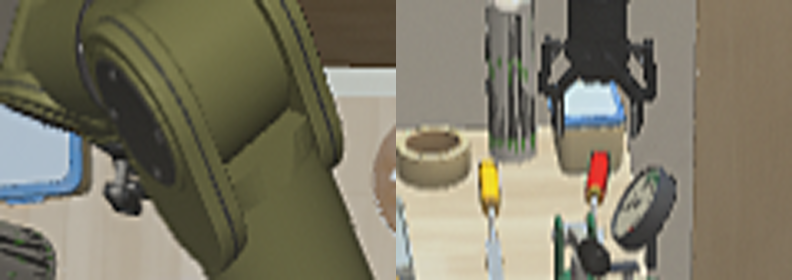

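Side picture: the open fingers straddle the red handle, centred at about (600,170) in the crop. The arm hides the top view. I'll descend and grip.

```bash
python3 -m creep '{"dr":[[0,-0.005,0.004],[0,-0.005,0.004],[0,-0.005,0.004],[0,-0.005,0.004],[0,-0.005,0.004],[0,-0.005,0.004],[0,-0.005,0.004],[0,-0.005,0.004],[0,-0.005,0.004],[0,-0.005,0.004]],"slide":[[2,0.2,0.2],[4,0.25,0.2],[5.5,0.25,0.2],[5.9,0.25,0.2],[5.9,0.25,0.2],[5.9,0.25,0.2],[5.9,0.25,0.2],[5.9,0.25,0.2],[5.9,0.25,0.2],[5.9,0.25,0.2]],"gripper":[0,0,0,0,255,255,255,255,255,255]}' 80
python3 - <<'E'
from h import *
plan((.4794,.3446,.09,-.142))
E
```

```text
t: 4.45
ee_pos: [0.4818, 0.3475, 0.0217]
tool_rot: [0.052, 0.704, -0.048, 0.707]
wrist_force: [-0.0, -0.4, 4.6]
grip_width: 0.0223
t 4.45 p [0.4818 0.3475 0.0217] x [ 0.005  0.006 -1.   ] z [ 0.99  -0.141  0.004] F [-0.  -0.4  4.6] w 0.0223 q [-0.48  0.99 -0.4   1.79  0.73  0.51 -1.51]
slide [-6.83, -0.28, -0.17] dr [0.0002, 0.0043, -0.0062]
```

```bash
python3 -m creep '{"dr":[[0,0,0],[0,0.004,-0.006],[0,0.004,-0.006],[0,0.004,-0.006],[0,0.004,-0.006],[0,0.004,-0.006]],"slide":[[-2,0,0],[-5,0,0],[-9,0,0],[-10,0,0],[-10,0,0],[-10,0,0]],"gripper":[255,255,255,255,255,255]}'
python3 - <<'E'
from h import *
c=cam('top');s=cam('side')
plan((.4365-.05*.16,-.133+.22,.16,.05))
Mz=R.from_quat(bot.observe()['tool_rot']);p=np.array(bot.observe()['ee_pos'])
print(proj(s,[p]),proj(c,[p]))
v=proj(s,[p])[0].astype(int)
a=cv2.resize(c['frame'][170:240,150:270],None,fx=3.3,fy=4,interpolation=cv2.INTER_CUBIC)
b=cv2.resize(s['frame'][v[1]-30:v[1]+40,v[0]-60:v[0]+60],None,fx=3.3,fy=4,interpolation=cv2.INTER_CUBIC)
cv2.imwrite('pics/g2.png',np.hstack([a,b])[:,:,::-1])
E
```

```text
t: 5.2
ee_pos: [0.4807, 0.346, 0.1204]
tool_rot: [0.049, 0.706, -0.051, 0.705]
wrist_force: [-0.4, -0.3, -2.4]
grip_width: 0.0229
t 5.30 p [0.4807 0.3463 0.1203] x [-0.002 -0.002 -1.   ] z [ 0.99  -0.141 -0.001] F [-0.5  0.  -1.9] w 0.0226 q [-0.41  0.85 -0.52  1.75  0.61  0.71 -1.4 ]
slide [-3.92, -26.41, -1.51] dr [-0.1916, -0.0015, 0.0017]
[[285.87621603 177.51367946]] [[192.27234633 201.11239342]]
```

View pics/g2.png

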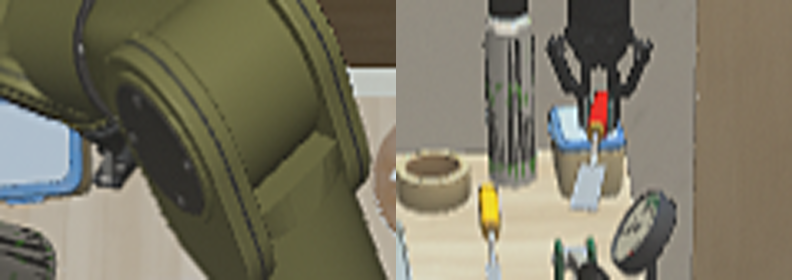

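Side crop: the red chisel is held, with the handle between the jaws at (600,115) and the blade hanging free to (585,205). Fz is -1.9 N, which matches its weight. I'll carry it to a point in front of the mouth and measure its pitch and alignment there.

```bash
python3 -m creep '{"dr":[[0,0,0],[-0.05,0,0],[-0.1,0,0],[-0.15,0,0],[-0.19,0,0],[-0.19,0,0],[-0.19,0,0],[-0.19,0,0]],"slide":[[0,-3,-0.5],[0,-8,-1.2],[0,-13,-1.8],[0,-17,-2.3],[0,-20,-2.8],[0,-21,-2.8],[0,-21,-2.8],[0,-21,-2.8]],"gripper":[255,255,255,255,255,255,255,255]}'
python3 - <<'E'
from h import *
c=cam('top');s=cam('side')
plan((.4365-.05*.276,-.133+.276,.12,.05))
o=bot.observe();p=np.array(o['ee_pos']);M=R.from_quat(o['tool_rot']);a=M.apply([0,0,1]);th=np.arctan2(a[1],a[0])
Z=R.from_euler('z',th)
def P(x,y,z):return p+Z.apply([x,y-.061,z-.0217])
E=[P(-.016,-.105,0),P(.016,-.105,0),P(.016,0,0),P(-.016,0,0)]
print(th,'exp edge',np.round(E[:2],4).tolist())
ou=[]
for n,k in(('top',c),('side',s)):
    u=proj(k,E);print(n,u.round(1).tolist());m=u.mean(0).astype(int)
    Q=cv2.resize(k['frame'][m[1]-32:m[1]+32,m[0]-32:m[0]+32],None,fx=6,fy=6,interpolation=cv2.INTER_CUBIC)
    cv2.polylines(Q,[((u-m+32.5)*6).astype(np.int32)],True,(255,0,255),1);ou.append(Q)
    print(m)
cv2.imwrite('pics/g3.png',np.hstack(ou)[:,:,::-1])
E
```

```text
t: 6.3
ee_pos: [0.4241, 0.1444, 0.1208]
tool_rot: [-0.017, 0.707, 0.018, 0.707]
wrist_force: [0.6, 0.7, -1.3]
grip_width: 0.0225
t 6.40 p [0.4238 0.144  0.1208] x [-0.001  0.    -1.   ] z [ 0.999  0.05  -0.001] F [ 0.1  0.2 -1.8] w 0.023 q [-0.13  0.72 -0.48  2.18  0.84  0.42 -1.24]
slide [0.08, -0.1, -0.12] dr [-0.0002, -0.0008, -0.0]
0.049824842650661824 exp edge [[0.4161, -0.0226, 0.0991], [0.4481, -0.021, 0.0991]]
top [[302.5, 222.1], [302.1, 212.7], [270.9, 214.0], [271.3, 223.4]]
[286 218]
side [[273.1, 222.7], [282.3, 222.3], [279.5, 209.4], [270.8, 209.7]]
[276 216]
```

View pics/g3.png

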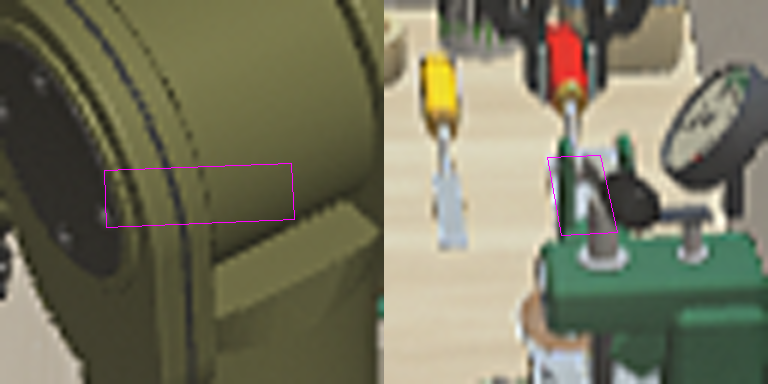

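The arm hides the top view, and the lever partly hides the blade in the side view. I'll compare the earlier clear side crop numerically with its prediction.

```bash
python3 - <<'E'
from h import *
import pickle
s=pickle.load(open('c0.pkl','rb'))['side']
p=np.array([.4807,.3463,.1203]);Z=R.from_euler('z',-.1415)
def P(x,y,z):return p+Z.apply([x,y-.061,z-.0217])
u=proj(s,[P(-.016,-.105,.0),P(.016,-.105,.0),P(.016,-0,.005),P(-.016,0,.005),P(0,.032,.028)]);print(u.round(1))
im=cv2.imread('pics/g2.png')[:,396:];
for y in range(124,240,8): print(y/4+147,[ (round(x/3.3+225,1)) for x in range(150,240,3) if (lambda b:int(b[0])>int(b[2])+8 and b[0]>130)(im[y,x])])
E
```

```text
[[278.  198.3]
 [286.3 198.7]
 [288.5 187. ]
 [280.6 186.7]
 [285.3 178.7]]
178.0 [271.4, 272.3, 273.2, 274.1, 275.0, 275.9, 276.8, 277.7, 278.6, 279.5, 292.3]
180.0 [272.3, 273.2, 274.1, 275.0, 275.9, 276.8, 277.7, 278.6, 279.5, 280.5, 281.4, 282.3, 291.4, 292.3, 293.2]
182.0 [274.1, 275.0, 275.9, 276.8, 277.7, 278.6, 279.5, 280.5, 281.4, 282.3, 287.7, 288.6, 289.5, 290.5, 291.4, 292.3, 293.2, 294.1]
184.0 [275.9, 276.8, 277.7, 278.6, 279.5, 280.5, 281.4, 282.3, 283.2, 284.1, 287.7, 288.6, 291.4]
186.0 [285.0]
188.0 [284.1, 285.0]
190.0 [280.5, 281.4, 282.3, 283.2, 284.1, 285.0, 285.9, 286.8, 287.7]
192.0 [280.5, 281.4, 282.3, 283.2, 284.1, 285.0, 285.9, 286.8]
194.0 [279.5, 280.5, 281.4, 282.3, 283.2, 284.1, 285.0, 285.9]
196.0 [278.6, 279.5, 280.5, 281.4, 282.3, 283.2, 284.1, 285.0, 285.9]
198.0 [278.6, 279.5, 280.5, 281.4, 282.3, 283.2, 284.1, 285.0]
200.0 []
202.0 []
204.0 []
206.0 []
```

The edge was predicted at rows 198.3–198.7, columns 278–286.3. Measured, the blade ends at about row 199, columns 278.3–285.5. So the chisel is flat and central to about 2 mm. I'll lower it and bring it in between the cheeks.

```bash
python3 -m creep '{"dr":[[0,0,0],[0,0,0],[0,0,0],[0,0,0],[0,0,0],[0,0,0],[0,0,0],[0,0,0],[0,0,0],[0,0,0],[0,0,0]],"slide":[[2,0,-0.1],[4,0,-0.1],[5.4,0,-0.1],[5.6,-0.1,-0.1],[5.6,-1.1,-0.1],[5.6,-2.1,-0.1],[5.6,-3.1,-0.1],[5.6,-4.1,-0.1],[5.6,-4.6,-0.1],[5.6,-4.6,-0.1],[5.6,-4.6,-0.1]],"gripper":[255,255,255,255,255,255,255,255,255,255,255]}'
cat >> h.py <<'E'
TO=np.array([.4365,-.133,0]);TR=R.from_euler('z',.05)
def st():
    s=bot.observe();M=R.from_quat(s['tool_rot']);p=TR.inv().apply(np.array(s['ee_pos'])-TO)
    print('tester TCP mm',(p*1000).round(1),'edge y',round(p[1]*1000-166,1),'under z',round(p[2]*1000-21.7,1),'F tester',TR.inv().apply(s['wrist_force']).round(1),'T',np.round(s['ft_torque'],2),'x',M.apply([1,0,0]).round(3),'w',round(s['grip_width']*1000,1))
E
python3 -c "
from h import *
st()"
```

```text
t: 7.78
ee_pos: [0.4251, 0.0986, 0.0648]
tool_rot: [-0.018, 0.707, 0.018, 0.707]
wrist_force: [0.3, 0.3, -2.9]
grip_width: 0.0223
tester TCP mm [2.000e-01 2.318e+02 6.480e+01] edge y 65.8 under z 43.1 F tester [ 0.3  0.3 -2.9] T [ 0.2   0.01 -0.01] x [-0.001  0.001 -1.   ] w 22.3
```

```bash
python3 -m creep '{"dr":[[0,0,0],[0,0,0],[0,0,0],[0,0,0]],"slide":[[0.2,0,0],[0.2,-0.5,0],[0.2,-1,0],[0.2,-1,0]],"gripper":[255,255,255,255]}'
python3 -c "
from h import *
st()"; python3 -m creep '{"dr":[[0,0,0],[0,0,0],[0,0,0],[0,0,0],[0,0,0]],"slide":[[0,-0.6,0],[0,-1.2,0],[0,-1.8,0],[0,-2,0],[0,-2,0]],"gripper":[255,255,255,255,255]}'
python3 -c "
from h import *
st()"
```

```text
t: 8.28
ee_pos: [0.4255, 0.0877, 0.0627]
tool_rot: [-0.017, 0.707, 0.017, 0.707]
wrist_force: [-0.2, 0.2, -1.4]
grip_width: 0.0228
tester TCP mm [1.00e-01 2.21e+02 6.27e+01] edge y 55.0 under z 41.0 F tester [-0.2  0.2 -1.4] T [0.17 0.06 0.03] x [-0.001 -0.    -1.   ] w 22.8
t: 8.9
ee_pos: [0.4266, 0.0676, 0.0628]
tool_rot: [-0.017, 0.707, 0.017, 0.707]
wrist_force: [0.0, 0.9, -2.4]
grip_width: 0.0225
tester TCP mm [1.000e-01 2.009e+02 6.280e+01] edge y 34.9 under z 41.1 F tester [ 0.1  0.9 -2.4] T [0.18 0.06 0.04] x [-0.001  0.    -1.   ] w 22.5
```

```bash
python3 -m creep '{"dr":[[0,0,0],[0,0,0],[0,0,0],[0,0,0],[0,0,0],[0,0,0],[0,0,0],[0,0,0]],"slide":[[0,-1,0],[0,-2,0],[0,-3,0],[0,-4,0],[0,-5,0],[0,-5.5,0],[0,-5.7,0],[0,-5.7,0]],"gripper":[255,255,255,255,255,255,255,255]}'
python3 -c "
from h import *
st()"
```

```text
t: 9.9
ee_pos: [0.4293, 0.0107, 0.0627]
tool_rot: [-0.017, 0.707, 0.017, 0.707]
wrist_force: [-0.6, -0.1, -2.5]
grip_width: 0.0222
tester TCP mm [ -0.  143.9  62.7] edge y -22.1 under z 41.0 F tester [-0.6 -0.  -2.5] T [ 0.15 -0.04  0.05] x [-0.001  0.    -1.   ] w 22.2
```

Free so far. I'll push in small steps until the stop is felt.

```bash
python3 -m creep '{"dr":[[0,0,0],[0,0,0],[0,0,0],[0,0,0]],"slide":[[0,-0.3,0],[0,-0.6,0],[0,-0.7,0],[0,-0.7,0]],"gripper":[255,255,255,255]}'
python3 -c "
from h import *
st()"; python3 -m creep '{"dr":[[0,0,0],[0,0,0],[0,0,0]],"slide":[[0,-0.3,0],[0,-0.4,0],[0,-0.4,0]],"gripper":[255,255,255]}'
python3 -c "
from h import *
st()"
```

```text
t: 10.4
ee_pos: [0.4295, 0.0062, 0.0629]
tool_rot: [-0.016, 0.707, 0.02, 0.707]
wrist_force: [-1.3, 5.4, -0.5]
grip_width: 0.0227
tester TCP mm [ -0.  139.4  62.9] edge y -26.6 under z 41.2 F tester [-1.   5.4 -0.5] T [ 1.11  0.21 -0.12] x [-0.001  0.005 -1.   ] w 22.7
t: 10.78
ee_pos: [0.4295, 0.006, 0.0631]
tool_rot: [-0.015, 0.707, 0.023, 0.707]
wrist_force: [-2.0, 7.2, 1.2]
grip_width: 0.0227
tester TCP mm [ -0.  139.2  63.1] edge y -26.8 under z 41.4 F tester [-1.7  7.3  1.2] T [ 1.54  0.37 -0.18] x [-0.     0.012 -1.   ] w 22.7
```

```bash
python3 -m creep '{"dr":[[0,0,0],[0,0,0],[0,0,0],[0,0,0]],"slide":[[0,-0.4,0],[0,-0.8,0],[0,-0.8,0],[0,-0.8,0]],"gripper":[255,255,255,255]}'
python3 - <<'E'
from h import *
st()
c=cam('top');s=cam('side');ou=[]
M=lambda P:TR.apply(np.array(P))+TO
Q=M([[-.016,.075,.04],[.016,.075,.04],[.016,-.03,.04],[-.016,-.03,.04]])
for k,n in((c,'top'),(s,'side')):
    u=proj(k,Q);m=u.mean(0).astype(int)
    I=cv2.resize(k['frame'][m[1]-32:m[1]+32,m[0]-32:m[0]+32],None,fx=6,fy=6,interpolation=cv2.INTER_CUBIC)
    ou.append(I)
cv2.imwrite('pics/g4.png',np.hstack(ou)[:,:,::-1])
E
```

```text
t: 11.28
ee_pos: [0.4294, 0.0058, 0.0635]
tool_rot: [-0.012, 0.706, 0.03, 0.707]
wrist_force: [-3.9, 15.6, 5.0]
grip_width: 0.0223
tester TCP mm [-1.000e-01  1.389e+02  6.350e+01] edge y -27.1 under z 41.8 F tester [-3.1 15.8  5. ] T [ 2.86  0.91 -0.44] x [ 0.001  0.025 -1.   ] w 22.3
```

View pics/g4.png

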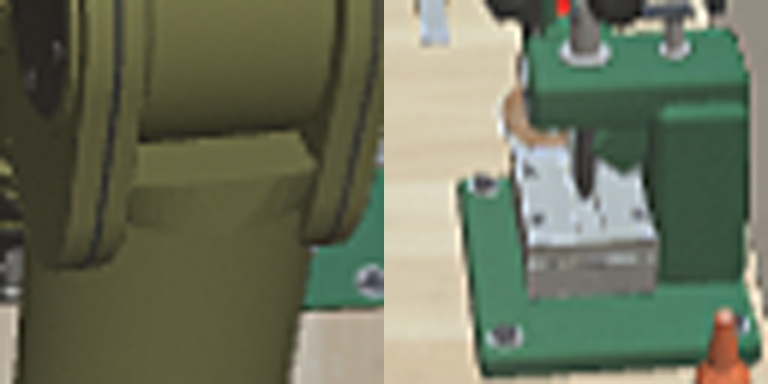

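The push reaches 15.6 N with under 0.5 mm of travel, so this is a hard stop. In the side crop the slot block is at (590,250) and nothing is riding up on the lips. I'll relax the push, release and lift clear.

```bash
python3 -m creep '{"dr":[[0,0,0],[0,0,0],[0,0,0],[0,0,0],[0,0,0],[0,0,0]],"slide":[[0,-0.1,0],[0,-0.1,0],[0,-0.1,0],[0,-0.1,0],[0,-0.1,0],[0,-0.1,0]],"gripper":[255,255,0,0,0,0]}' 20
python3 -c "
from h import *
st()
x,y,_=TR.apply([0,.139,0])+TO
x2,y2,_=TR.apply([0,.16,0])+TO
plan((x,y,.2,.05),(x2,y2,.38,.05))"
```

```text
t: 12.12
ee_pos: [0.4296, 0.0044, 0.0634]
tool_rot: [-0.012, 0.706, 0.03, 0.707]
wrist_force: [1.0, 0.6, -0.6]
grip_width: 0.0853
tester TCP mm [-1.000e-01  1.376e+02  6.340e+01] edge y -28.4 under z 41.7 F tester [ 1.   0.5 -0.6] T [-0.02  0.04  0.04] x [ 0.001  0.025 -1.   ] w 85.3
t 12.12 p [0.4296 0.0044 0.0634] x [ 0.001  0.025 -1.   ] z [0.998 0.06  0.002] F [ 1.   0.6 -0.6] w 0.0853 q [ 0.05  0.82 -0.24  2.27  1.16  0.16 -1.21]
slide [-13.65, 0.48, 0.04] dr [0.01, 0.002, -0.0247]
slide [-31.59, 3.02, 0.1] dr [0.01, 0.002, -0.0247]
```

```bash
python3 -m creep '{"dr":[[0,0,-0.02],[0.01,0,-0.025],[0.01,0,-0.025],[0.01,0,-0.025],[0.01,0,-0.025],[0.01,0,-0.025],[0.01,0,-0.025],[0.01,0,-0.025],[0.01,0,-0.025],[0.01,0,-0.025],[0.01,0,-0.025],[0.01,0,-0.025]],"slide":[[-3,0,0],[-8,0.3,0],[-14,0.5,0],[-20,1.5,0],[-26,3,0],[-31,6,0],[-33,11,0],[-33,17,0],[-33,23,0],[-33,28,0],[-33,31,0],[-33,31,0]],"gripper":[0,0,0,0,0,0,0,0,255,255,255,255]}'
python3 - <<'E'
from h import *
st()
c=cam('top');s=cam('side')
import pickle;pickle.dump((c,s),open('c5.pkl','wb'))
A=cv2.resize(c['frame'][180:245,270:410],None,fx=5.5,fy=5.5,interpolation=cv2.INTER_CUBIC)
M=lambda P:TR.apply(np.array(P))+TO
u=(proj(c,M([[-.016,.075,.045],[.016,.075,.045],[0,.107,.068],[0,.201,.068]]))-[270,180]+.5)*5.5
for q in u: cv2.circle(A,tuple(q.astype(int)),2,(255,0,255),-1)
cv2.imwrite('pics/g5.png',A[:,:,::-1]);print(u.round())
hsv=cv2.cvtColor(c['frame'],cv2.COLOR_RGB2HSV)
red=cv2.inRange(hsv,(0,150,90),(8,255,255))|cv2.inRange(hsv,(172,150,90),(180,255,255))
k=red[200:235,255:320];ys,xs=np.nonzero(k)
if len(xs): P=onz(c,[[xs.mean()+255,ys.mean()+200],[xs.min()+255,ys.mean()+200],[xs.max()+255,ys.mean()+200]],.068);print((TR.inv().apply(P-TO)*1000).round(1))
E
```

```text
t: 13.62
ee_pos: [0.4095, 0.3078, 0.4008]
tool_rot: [-0.019, 0.706, 0.02, 0.707]
wrist_force: [-0.1, -0.6, 0.4]
grip_width: 0.0121
tester TCP mm [ -5.  441.6 400.8] edge y 275.6 under z 379.1 F tester [-0.2 -0.6  0.4] T [-0.05 -0.04 -0.03] x [ 0.001  0.001 -1.   ] w 12.1
[[235. 244.]
 [233. 194.]
 [185. 216.]
 [ 35. 223.]]
[[  1.  152.7  68. ]
 [  2.8 197.1  68. ]
 [ -0.7 111.2  68. ]]
```

View pics/g5.png

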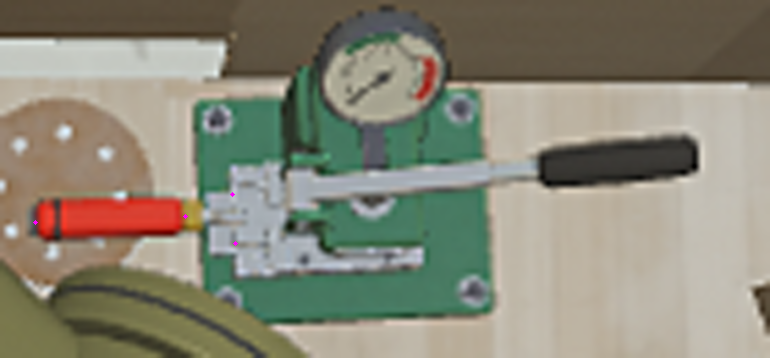

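The top picture shows the handle running from zoom px (35,220) to (185,216), exactly where a home chisel should be: its centre measures y=152.7 mm against 154 expected. The lever grip is at (617,160) and the needle is at rest, lower left. Next I'll move over the lever with the fingers shut.

```bash
python3 -m creep '{"dr":[[0,0,0],[0,0,0],[0,0,0],[0,0,0],[0,0,0],[0,0,0],[0,0,0],[0,0,0],[0,0,0],[0,0,0],[0,0,0],[0,0,0]],"slide":[[0,-4,0],[0,-9,0],[0,-15,0.1],[0,-21,0.2],[0,-27,0.3],[0,-33,0.4],[0,-39,0.5],[0,-45,0.5],[0,-51,0.5],[0,-55,0.5],[0,-57.2,0.5],[0,-57.2,0.5]],"gripper":[255,255,255,255,255,255,255,255,255,255,255,255]}'
python3 -c "
from h import *
st();x,y,_=TR.apply([0,-.130,0])+TO
plan((x,y,.27,.05))"
```

```text
t: 15.22
ee_pos: [0.4434, -0.2674, 0.4013]
tool_rot: [-0.017, 0.707, 0.016, 0.707]
wrist_force: [-0.4, 0.7, -0.2]
grip_width: 0.0
tester TCP mm [ 2.000e-01 -1.346e+02  4.013e+02] edge y -300.6 under z 379.6 F tester [-0.4  0.7 -0.2] T [ 0.08 -0.03 -0.02] x [ 0.001 -0.001 -1.   ] w 0.0
t 15.22 p [ 0.4434 -0.2674  0.4013] x [ 0.001 -0.001 -1.   ] z [0.999 0.047 0.001] F [-0.4  0.7 -0.2] w 0.0 q [ 1.    0.47 -0.88  1.61  0.38  1.24  0.09]
slide [13.13, 0.48, -0.03] dr [-0.0033, 0.0007, 0.0014]
```

```bash
python3 -m creep '{"dr":[[0,0,0],[0,0,0],[0,0,0],[0,0,0],[0,0,0],[0,0,0]],"slide":[[4,0.2,0],[8,0.4,0],[11,0.4,0],[12.5,0.4,0],[13,0.4,0],[13,0.4,0]],"gripper":[255,255,255,255,255,255]}'
python3 -c "
from h import *
st()"; python3 -m creep '{"dr":[[0,0,0],[0,0,0],[0,0,0],[0,0,0],[0,0,0],[0,0,0]],"slide":[[0.7,0,0],[1.4,0,0],[2.1,0,0],[2.8,0,0],[3,0,0],[3,0,0]],"gripper":[255,255,255,255,255,255]}'
python3 -c "
from h import *
st()"
```

```text
t: 15.98
ee_pos: [0.444, -0.2632, 0.272]
tool_rot: [-0.017, 0.706, 0.016, 0.708]
wrist_force: [-0.6, 0.9, 0.2]
grip_width: -0.0
tester TCP mm [   1.  -130.4  272. ] edge y -296.4 under z 250.3 F tester [-0.5  0.9  0.2] T [ 0.    0.02 -0.01] x [ 0.002 -0.002 -1.   ] w -0.0
t: 16.73
ee_pos: [0.4439, -0.2632, 0.2419]
tool_rot: [-0.017, 0.706, 0.016, 0.707]
wrist_force: [-0.3, -0.3, 1.6]
grip_width: 0.0
tester TCP mm [   0.9 -130.4  241.9] edge y -296.4 under z 220.2 F tester [-0.3 -0.3  1.6] T [-0.1   0.08 -0.03] x [ 0.002 -0.002 -1.   ] w 0.0
```

```bash
python3 -m creep '{"dr":[[0,0,0],[0,0,0],[0,0,0],[0,0,0],[0,0,0],[0,0,0]],"slide":[[0.6,0,0],[1.2,0,0],[1.8,0,0],[2.2,0,0],[2.2,0,0],[2.2,0,0]],"gripper":[255,255,255,255,255,255]}'
cat > look.py <<'E'
from h import *
import sys
st()
c=cam('top');s=cam('side')
A=cv2.resize(c['frame'][180:240,310:400],(480,320),interpolation=cv2.INTER_CUBIC)
B=cv2.resize(s['frame'][185:285,255:355],(320,320),interpolation=cv2.INTER_CUBIC)
cv2.imwrite('pics/'+sys.argv[1],np.hstack([A,B])[:,:,::-1])
E
python3 look.py l1.png
```

```text
t: 17.48
ee_pos: [0.4439, -0.2634, 0.22]
tool_rot: [-0.017, 0.706, 0.016, 0.707]
wrist_force: [0.6, -1.6, 4.4]
grip_width: 0.0
tester TCP mm [   0.9 -130.6  220. ] edge y -296.6 under z 198.3 F tester [ 0.5 -1.6  4.4] T [-0.46  0.07 -0.  ] x [ 0.002 -0.002 -1.   ] w 0.0
```

View pics/l1.png

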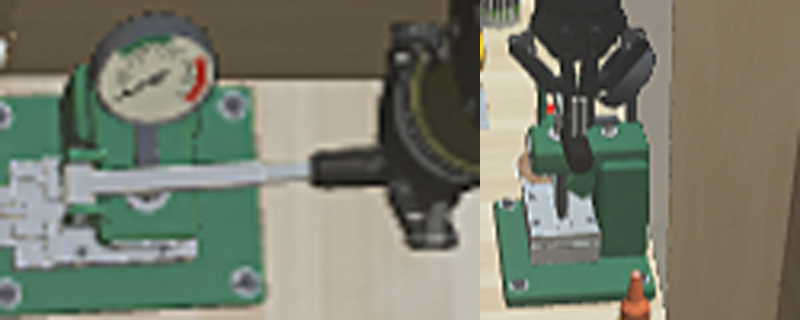

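The fingers press the black grip at (345,168) in the left crop. The needle is still at rest, lower left of the dial centre (153,80), and the force is 4.4 N. I'll go on slowly and read the needle numerically.

```bash
cat > needle.py <<'E'
from h import *
st()
def nd(c):
    f=cv2.cvtColor(c['frame'],cv2.COLOR_RGB2GRAY).astype(float)
    Z=cv2.resize(f[183:207,326:352],None,fx=10,fy=10,interpolation=cv2.INTER_CUBIC)
    ok=cv2.threshold(Z.clip(0,255).astype(np.uint8),150,255,cv2.THRESH_BINARY)[1]
    q=max(cv2.findContours(ok,cv2.RETR_EXTERNAL,cv2.CHAIN_APPROX_NONE)[0],key=cv2.contourArea)
    (cx,cy),ax,an=cv2.fitEllipse(cv2.convexHull(q));cx,cy=cx,cy
    r=[]
    for a in np.arange(0,360,5):
        t=np.radians(a);r.append(np.mean([cv2.getRectSubPix(Z.astype(np.float32),(3,3),(cx+d*np.cos(t),cy-d*np.sin(t))).mean() for d in range(15,55,4)]))
    i=np.argsort(r)[:5]*5
    print('dial',round(cx/10+326,1),round(cy/10+183,1),np.round(ax,0),'darkest angles ccw from right',i,np.round(np.sort(r)[:5]))
nd(cam('top'))
E
python3 needle.py
python3 -m creep '{"dr":[[0,0,0],[0,0,0],[0,0,0],[0,0,0],[0,0,0]],"slide":[[0.4,0,0],[0.8,0,0],[1,0,0],[1,0,0],[1,0,0]],"gripper":[255,255,255,255,255]}' >/dev/null
python3 needle.py
```

```text
tester TCP mm [   0.9 -130.5  220. ] edge y -296.5 under z 198.3 F tester [ 0.2 -1.9  2.9] T [-0.47  0.07 -0.01] x [ 0.002 -0.002 -1.   ] w 0.0
dial 339.1 194.6 [155. 207.] darkest angles ccw from right [210 215 205 220 200] [107. 111. 119. 128. 139.]
tester TCP mm [   1.  -131.3  210.1] edge y -297.3 under z 188.4 F tester [ 0.4 -4.2  7.9] T [-0.83  0.13  0.  ] x [ 0.002 -0.003 -1.   ] w -0.4
dial 339.2 194.8 [153. 210.] darkest angles ccw from right [175 170 180 165 185] [107. 110. 118. 124. 136.]
```

```bash
python3 -m creep '{"dr":[[0,0,0],[0,0,0],[0,0,0],[0,0,0],[0,0,0]],"slide":[[0.3,0,0],[0.6,0,0],[0.8,0,0],[0.8,0,0],[0.8,0,0]],"gripper":[255,255,255,255,255]}' >/dev/null
python3 needle.py
python3 -m creep '{"dr":[[0,0,0],[0,0,0],[0,0,0],[0,0,0]],"slide":[[0.2,0,0],[0.4,0,0],[0.4,0,0],[0.4,0,0]],"gripper":[255,255,255,255]}' >/dev/null
python3 needle.py
```

```text
tester TCP mm [   1.1 -132.3  202.3] edge y -298.3 under z 180.6 F tester [-0.4 -3.4  7.3] T [-0.9   0.24 -0.04] x [ 0.002 -0.005 -1.   ] w 0.1
dial 337.4 196.0 [139. 177.] darkest angles ccw from right [ 25 105  20  30 100] [123. 124. 124. 125. 126.]
tester TCP mm [   1.1 -132.7  198.6] edge y -298.7 under z 176.9 F tester [-2.  -2.7  8.1] T [-0.67  0.32  0.  ] x [ 0.002 -0.005 -1.   ] w 0.5
dial 337.7 195.9 [140. 184.] darkest angles ccw from right [80 75 85 70 90] [110. 112. 117. 125. 130.]
```

```bash
cat > big.py <<'E'
from h import *
import sys
c=cam('top');s=cam('side')
A=cv2.resize(c['frame'][181:209,324:354],None,fx=15,fy=15,interpolation=cv2.INTER_CUBIC)
B=cv2.resize(s['frame'][185:285,255:335],(336,420),interpolation=cv2.INTER_CUBIC)
cv2.imwrite('pics/'+sys.argv[1],np.hstack([A,B])[:,:,::-1])
E
python3 big.py l2.png
```

```text
(no output)
```

View pics/l2.png

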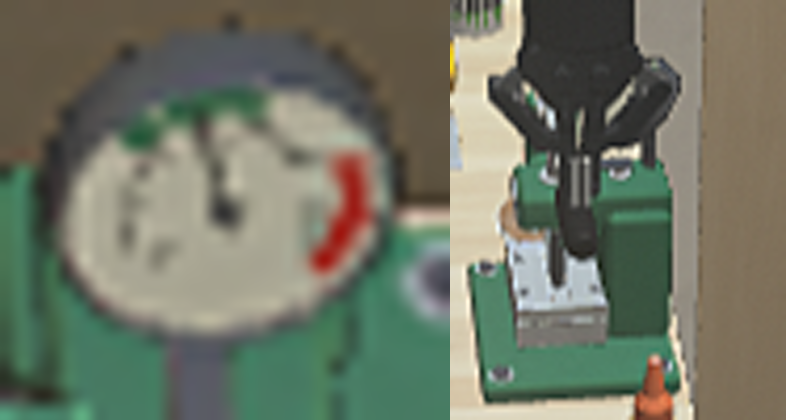

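The needle runs from its hub at (225,210) to (200,120), the middle of the green sector (125–265), well short of red. I'll check it holds steady and that nothing else has moved, then hand in.

```bash
python3 - <<'E'
from h import *
import needle, pickle
for i in range(8): c=cam('top')
needle.nd(c);s=cam('side');st();print(bot.observe()['t'])
c0=pickle.load(open('c0.pkl','rb'))['side'];c5=pickle.load(open('c5.pkl','rb'))[0]
hs=lambda f:cv2.cvtColor(f,cv2.COLOR_RGB2HSV)
for nm,a,b,roi in(('yellow/can',c0,s,(185,225,235,275)),('bottle/box',c0,s,(270,345,245,325)),('handle',c5,c,(205,230,270,308))):
    y0,y1,x0,x1=roi;d=np.abs(a['frame'][y0:y1,x0:x1].astype(int)-b['frame'][y0:y1,x0:x1]).max(2);print(nm,'changed px',(d>50).sum(),'of',d.size)
m=cv2.inRange(hs(c['frame']),(0,150,90),(8,255,255))[200:235,255:320];ys,xs=np.nonzero(m)
if len(xs):print('handle tester mm',(TR.inv().apply(onz(c,[[xs.mean()+255,ys.mean()+200]],.068)-TO)*1000).round(1))
E
```

```text
tester TCP mm [   1.1 -132.7  198.6] edge y -298.7 under z 176.9 F tester [-1.7 -2.3  7.8] T [-0.68  0.28  0.03] x [ 0.002 -0.005 -1.   ] w 0.1
dial 337.7 195.9 [140. 184.] darkest angles ccw from right [80 75 85 70 90] [113. 114. 121. 125. 132.]
dial 337.7 195.9 [140. 184.] darkest angles ccw from right [80 75 85 70 90] [113. 114. 120. 125. 132.]
tester TCP mm [   1.1 -132.7  198.6] edge y -298.7 under z 176.9 F tester [-1.2 -2.2  8.5] T [-0.65  0.31 -0.06] x [ 0.002 -0.005 -1.   ] w 0.2
20.125
yellow/can changed px 155 of 1600
bottle/box changed px 0 of 6000
handle changed px 19 of 950
handle tester mm [[  1.  152.7  68. ]]
```

```bash
python3 -c "
from cell import bot
print(bot.job_done())"
```

```text
the job is handed in; nothing more can be done
None
```

The red chisel is in the tester's slot and released. I handed the job in at about 20 s of the 64 s allowed, with the closed fingers holding the lever down and the needle in the middle of the green.

**Chisel:** I slid the blade in flat until it hit a hard stop: 15.6 N with under 0.5 mm of travel. After release the handle's centre measured y = 152.7 mm in the tester's frame, against 154 mm expected when home. It read the same 152.7 mm with the lever loaded. By arm position alone the stop came about 3 mm early, which I put down to error in the estimated tester position and grip point. I accepted the camera check over it.

**Lever:** The push was about 8 N with the tool steady. The needle read the same at the start and end of about 0.4 s of holding. It never came near the red.

**Other things on the bench:**
- **Bottle and box:** not one changed pixel in their image area.
- **Yellow chisel and spray can:** 155 of 1600 pixels differed in their area. I put this down to the gripper now standing in that part of the picture. I did not confirm it with a further picture.

**Failed check:** My numerical dial fit drifted once the needle crossed the top of the dial. For the final reading I relied on the enlarged picture.

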